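# Emergency lid release of a bench centrifuge

### The job

The small centrifuge has lost power and its lid is locked. Take the orange-handled release rod, push it straight in through the orange-framed slot in the centrifuge's front until the hidden latch tab gives and the lid springs ajar, then draw the rod out and lay it back on the open worktop, clear of the centrifuge. Leave the vial, the petri dishes and the timer where they are.

Things in the scene. Friction and masses are not known exactly. Their poses are not given: they have to be found in the camera images.
- spinner: white bench centrifuge, fixed to the worktop, 140 deep (x) x 170 wide (y) x 119 mm high with its blue lid shut. Origin at the centre of its underside on the worktop; its x axis points from its front face into it (away from the robot at yaw 0), y to its left side, z up. The flat front face lies at x = -70 mm.
- slot (a point): centre of the slot's mouth in the front face of the centrifuge, 55 mm above the worktop; axes as the centrifuge's (x points into the slot). The slot, with an orange frame, is 32 mm wide (y) and 16 mm high (z), in a wall 5 mm thick.
- tab_face (a point): centre of the front face of the hidden latch tab inside the centrifuge, a sprung upright plate 42 x 40 mm, 30 mm straight in from the slot's mouth; it moves straight inward (slot x) against a spring of 2 to 5 N, lets the lid go after about 6 to 8 mm, meets a hard stop after 12 mm, and springs back when let go
- lid (a joint): hinge of the blue lid at the back of the centrifuge, rad: 0 shut and locked, springs up by itself to 0.36 (ajar, the front edge about 48 mm higher) once the latch is released, and stays there
- rod_grip (a point): centre of the handle of the loose release rod, about 40 to 85 g, lying on the worktop with this point 13 mm up. The orange handle is a block 70 (x) x 20 (y) x 26 mm (z). Its x axis points along the rod towards the tip, z up.
- rod_tip (a point): tip of the release rod, 119 mm along x from the handle's centre. The steel rod is straight, 8 mm in diameter and stands 84 mm out of the handle's end (with a collar 16 mm in diameter over the first 7 mm); its axis runs through the handle's centre.
- vial: loose glass vial with a grey cap, 46 mm in diameter, 91 mm high, a bystander; origin at the centre of its underside
- petri: loose stack of petri dishes, 93 mm in diameter, 31 mm high, a bystander; origin at the centre of its underside
- timer: loose white lab timer, 66 x 66 x 15 mm, a bystander; origin at the centre of its underside

How it is judged (in metres and radians):
On the way, in this order (a step that is already met when the one before it is completed fails the run):
1. the rod's tip is through the slot while the lid is still shut (x of rod_tip in the frame of slot between 0.006 and 0.06 m and y of rod_tip in the frame of slot between -0.016 and 0.016 m and z of rod_tip in the frame of slot between -0.01 and 0.01 m and value of joint lid below 0.05 rad).
2. the lid springs open with the rod's tip in the slot (value of joint lid above 0.12 rad and x of rod_tip in the frame of slot above 0.006 m and distance between rod_tip and slot below 0.06 m).
At the end, for the whole second after the job is handed in: The lid stands ajar (over 0.25 rad); the rod lies released and at rest on the worktop (handle centre below 25 mm, tip below 30 mm), not touching the centrifuge, its tip at least 5 mm in front of the front face's plane or over 90 mm to either side of the slot (value of joint lid above 0.25 rad and height (world z) of rod_grip between 0 and 0.025 m and height (world z) of rod_tip between 0 and 0.03 m and (x of rod_tip in the frame of slot below -0.005 m or y of rod_tip in the frame of slot below -0.09 m or y of rod_tip in the frame of slot above 0.09 m) and contact force between rod and spinner below 0.1 N and linear speed of rod below 0.02 m/s).
It fails at once if the vial is knocked or moved over 30 mm (distance of vial from where it was at the start of the episode above 0.03 m).
It fails at once if the petri dishes are knocked or moved over 30 mm (distance of petri from where it was at the start of the episode above 0.03 m).
It fails at once if the timer is moved over 30 mm (distance of timer from where it was at the start of the episode above 0.03 m).
It also fails if it takes over 48 s, if anything falls off the work surface, if the arm or the gripper's body presses on something with over 40 N, if the wrist force passes 120 N, or if a joint passes its speed limit or range.

### The arm

A 7-joint arm with a two-finger parallel gripper is mounted at the origin on a cart in front of the work surface, level with it; the furniture and walls round the work are solid. World frame = base frame: x ahead of the robot, y to its left, z up, the work surface at z = 0. Lengths are in mm, angles in rad, forces in N, time in s.
With the tool pointing down it reaches from about 425 to 825 mm from the base axis. Payload 3.6 kg.
Tool frame: the origin (TCP) lies midway between the tips of the shut fingers; the grasp point (between the pads) lies 19 mm behind it; z points along the fingers, y is the line along which they close (so a half turn about z gives the same grasp; the last joint's range is limited). The gripper opens to 93 mm and grips with 3 to 60 N. Pads are 15 mm wide; open, the fingers measure 128 mm over their backs; the gripper's body (75 mm by 188 mm) begins 65 mm behind the grasp point.
Start: joints at [-1.337, 0.615, -0.013, 1.423, 0.008, 1.103, -0.04], TCP at [167.572, 627.998, 218.64] pointing down, gripper open.
Joint ranges: [-3.12, 3.12], [-0.3, 2.06], [-1.34, 1.32], [0.26, 2.42], [-1.36, 4.5], [0.01, 1.98], [-2.84, 2.84]. Speed limits (rad/s): [2.79, 2.79, 3.14, 3.14, 3.14, 3.14, 3.14].

### API

Orientations are given as a unit quaternion [w, x, y, z].
In Python, from station import robot gives the robot as it stands.
- The arm moves only by the shell command python3 -m inch 'ROWS' [FORCE]. ROWS is JSON, a list of rows, each a list of 7 numbers: the turn, a rotation vector about the tool's x, y, z in rad, then the shift along the tool's x, y, z in m, then the opening, from 0 (shut) to 1 (fully open). A call has 1 to 10 rows; each row shifts and turns the commanded pose from where the row before left it, along the tool's axes as they then stand; what a row does not reach is not made up. A row lasts 1/8 s, in which the tool goes at most 62.5 mm and 10.7 degrees, less where a joint would pass 70% of its speed; a pose out of reach is approached as far as the arm can. A call is refused whole if a number of a shift passes 0.0625 or a number of a turn 0.188, either way. A call with a gripper value outside its range is refused whole. The fingers move at their own pace and stop on an object; FORCE is the grip in N (left out, the last holds). Time passes only in rows, so rows that do not move let the fingers close. It gives the time, the measured TCP pose, the force, the opening and the grip force at its end, in the units of the state.
- robot.observe(): the state, without advancing time (a new reading comes with each control period).
- robot.get_image(name): name is "side" or "top"; returns the picture (400x640x3 uint8, red, green, blue); there is no depth.
- robot.camera_info(name): a dict with "intrinsics" (3x3 intrinsics, pixels), "distortion" ([k1, k2, p1, p2, k3] as OpenCV has them; the pictures are not rectified), "position" and "orientation" of the camera in the world. Camera axes: x right, y down, z forward; pixel columns grow to the right and rows downward; lengths in mm; the calibration is good to about 2 mm. A picture is of the moment at which its call begins. camera_info takes no time and is no camera call.
- robot.hand_in(): hands the job in; it is judged then, once.
The state is a dict: "time": time; "joints": joint angles; "dq": joint speeds; "joint_torque": joint torques, N m; "tcp_pos": TCP position; "eef_rot": TCP orientation; "force": force on the tool from outside, world axes, zero at the start; "ft_torque": the same for the moment, N m; "gripper_width": finger opening in mm; "finger_force": force on a finger pad.
Only numpy, scipy, OpenCV 4.12 (cv2) and the standard library are available. Lean on these libraries where they do the work, as an engineer would, in place of code of your own. Each camera call takes 0.05 s, during which the arm holds its last target. There are 200 camera calls.

## Working session

There is one attempt and no reset: what is moved stays moved. The work goes in short steps, Python scripts to look and compute and a shell command to move; the robot and the scene stay as the last step left them, time stands still between calls to the robot, and variables do not carry over. Pictures are saved under pics/ and viewed, at most 10 in all, crops included, and the job is handed in when it is done.

```bash
mkdir -p pics
python3 - <<'E'
from station import robot
import cv2
for n in("top","side"):
    cv2.imwrite(f"pics/{n}0.png",robot.get_image(n)[:,:,::-1]); print(n,robot.camera_info(n))
s=robot.observe();print(s)
E
```

```text
top {'intrinsics': array([[499.1832098 ,   0.        , 322.26523454],
       [  0.        , 499.1832098 , 190.97588536],
       [  0.        ,   0.        ,   1.        ]]), 'distortion': array([-0.08705305,  0.        ,  0.        ,  0.        ,  0.        ]), 'position': array([ 204.54740698,  -51.20618777, 1729.99813248]), 'orientation': array([ 0.08437834, -0.70066145,  0.70345377, -0.08430078])}
side {'intrinsics': array([[451.13601919,   0.        , 328.00279307],
       [  0.        , 451.13601919, 199.18362301],
       [  0.        ,   0.        ,   1.        ]]), 'distortion': array([-0.09991416,  0.        ,  0.        ,  0.        ,  0.        ]), 'position': array([ 322.28330217, -954.46027044,  970.63414134]), 'orientation': array([-0.38926074,  0.9089841 , -0.13975959,  0.05187725])}
{'time': 0.1, 'joints': array([-1.3365069 ,  0.61580859, -0.01262393,  1.42474207,  0.00810536,
        1.10341245, -0.04037978]), 'dq': array([ 1.45854307e-03, -2.06776930e-03, -2.17752643e-04, -5.43493889e-03,
        1.96531860e-04,  4.08473072e-06,  1.32839311e-04]), 'joint_torque': array([ 1.57572511e-03, -4.60039222e+01,  2.10116543e-01, -1.66246176e+01,
       -6.11797976e-02,  1.69532059e-02,  1.09463767e-04]), 'tcp_pos': array([167.39914217, 627.32888688, 217.60490233]), 'eef_rot': array([-1.36133493e-04,  1.29978726e-01,  9.91516104e-01, -1.15212516e-03]), 'force': array([-1.15123816,  0.20677862, -0.42127884]), 'ft_torque': array([-0.00177364, -0.02952155, -0.01591451]), 'finger_force': 0.0, 'gripper_width': 93.01528190136234}
```

View pics/top0.png

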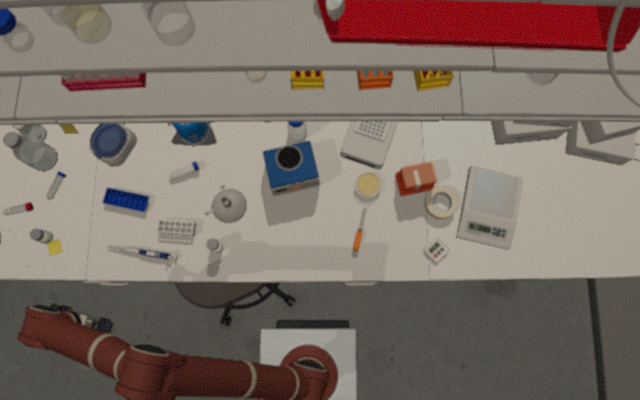

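View pics/side0.png

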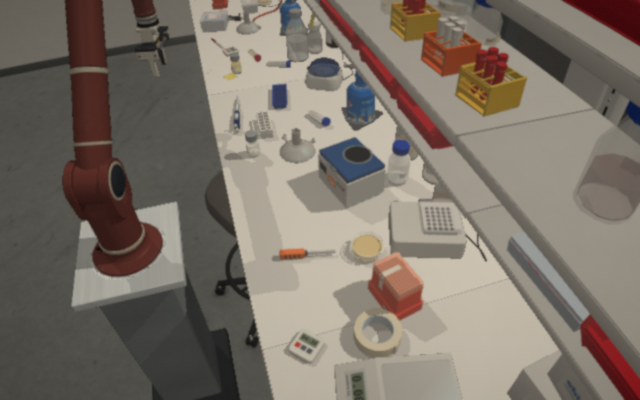

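The top view shows the centrifuge at about (291,167), its front towards the robot. The rod handle is at (357,241) with the tip at (364,210), the petri stack at (368,185), the vial at (214,248) and the timer at (435,250). The side view shows the same layout.

```bash
cat > h.py <<'E'
import cv2,numpy as np
from scipy.spatial.transform import Rotation as R
from station import robot
def ray(n,uv):
    c=robot.camera_info(n);uv=np.array(uv,float).reshape(-1,1,2)
    p=cv2.undistortPoints(uv,c["intrinsics"],c["distortion"])[:,0]
    q=c["orientation"];M=R.from_quat(np.r_[q[1:],q[0]]).as_matrix()
    return c["position"],np.c_[p,np.ones(len(p))]@M.T
def plane(n,uv,z):
    o,d=ray(n,uv);return o+d*((z-o[2])/d[:,2])[:,None]
def proj(n,P):
    c=robot.camera_info(n);q=c["orientation"];M=R.from_quat(np.r_[q[1:],q[0]]).as_matrix().T
    return cv2.projectPoints(np.array(P,float).reshape(-1,1,3),cv2.Rodrigues(M)[0],-M@c["position"],c["intrinsics"],c["distortion"])[0][:,0]
def mask(im,lo,hi,box):
    h=cv2.cvtColor(im,cv2.COLOR_RGB2HSV);m=cv2.inRange(h,lo,hi);k=np.zeros_like(m);a,b,c,d=box;k[b:d,a:c]=255
    return m&k
def blob(m):
    c=max(cv2.findContours(m,cv2.RETR_EXTERNAL,cv2.CHAIN_APPROX_NONE)[0],key=cv2.contourArea);return c
E
python3 - <<'E'
from h import *
np.set_printoptions(precision=1,suppress=True)
t=cv2.cvtColor(cv2.imread("pics/top0.png"),cv2.COLOR_BGR2RGB);s=cv2.cvtColor(cv2.imread("pics/side0.png"),cv2.COLOR_BGR2RGB)
O=((3,130,110),(20,255,255))
for n,im,box in(("top",t,(340,200,380,265)),("side",s,(270,235,315,270))):
    c=blob(mask(im,*O,box));r=cv2.minAreaRect(c);print(n,r)
    print(plane(n,cv2.boxPoints(r),26 if n=="top" else 13)); m=cv2.moments(c);print("cen",plane(n,[[m["m10"]/m["m00"],m["m01"]/m["m00"]]],20 if n=="top" else 18))
c=blob(mask(t,(95,90,50),(125,255,255),(255,135,330,200)));r=cv2.minAreaRect(c);print(r,plane("top",cv2.boxPoints(r),119))
print("tip",plane("top",[[364,209]],13),plane("side",[[335,253]],13))
print("petri",plane("top",[[368,185]],25),"vial",plane("top",[[214,243]],91),"timer",plane("top",[[435,250]],15))
a=cv2.resize(t[120:280,200:460],None,fx=3,fy=3,interpolation=2);cv2.imwrite("pics/a.png",a[:,:,::-1])
b=cv2.resize(s[120:280,230:420],None,fx=4,fy=3.7,interpolation=2);cv2.imwrite("pics/b.png",b[:,:,::-1])
E
```

```text
top ((357.1730651855469, 240.13462829589844), (4.706786632537842, 20.592193603515625), 11.309932708740234)
[[ 412.5 -155.6   26. ]
 [ 482.3 -170.8   26. ]
 [ 479.  -186.7   26. ]
 [ 409.3 -171.4   26. ]]
cen [[ 445.9 -171.5   20. ]]
side ((292.0294189453125, 253.38233947753906), (8.590007781982422, 24.389488220214844), 85.60128784179688)
[[ 416.7 -147.1   13. ]
 [ 482.4 -161.    13. ]
 [ 476.3 -190.9   13. ]
 [ 411.7 -177.1   13. ]]
cen [[ 446.6 -171.5   18. ]]
((290.0067443847656, 164.17080688476562), (36.939125061035156, 47.866668701171875), 76.4295654296875) [[734.8 150.8 119. ]
 [774.2  -7.1 119. ]
 [647.2 -36.4 119. ]
 [609.1 118.6 119. ]]
tip [[ 557.4 -198.2   13. ]] [[ 559.1 -203.7   13. ]]
petri [[ 641.2 -213.3   25. ]] vial [[428.2 307.5  91. ]] timer [[ 411.1 -440.6   15. ]]
```

View pics/a.png

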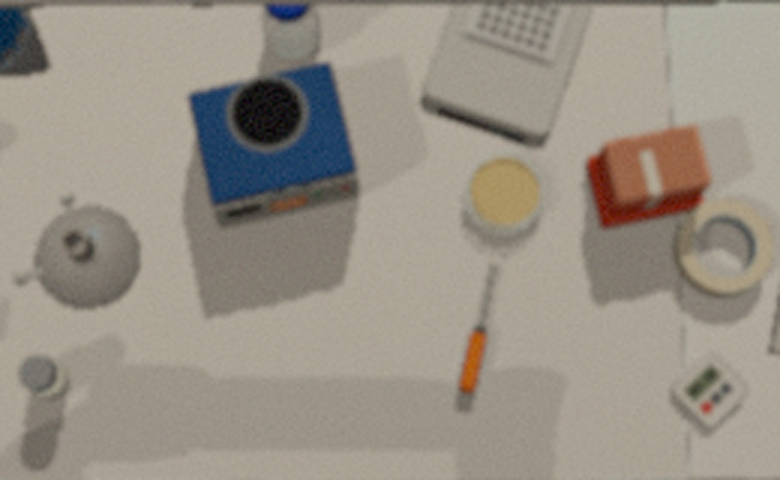

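View pics/b.png

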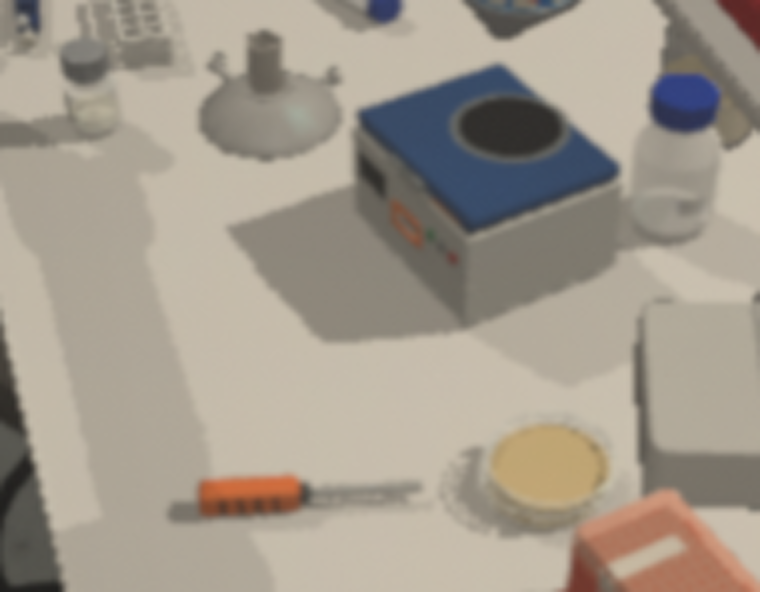

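The crops show the rod pointing at the petri stack and the slot frame left of the front face's middle: about (297,188) in the top view and (332,180) in the side view. Next I triangulate the slot frame from orange masks.

Run:
```python
from h import *
np.set_printoptions(precision=1,suppress=True)
t=cv2.cvtColor(cv2.imread("pics/top0.png"),cv2.COLOR_BGR2RGB);s=cv2.cvtColor(cv2.imread("pics/side0.png"),cv2.COLOR_BGR2RGB)
C=[]
for n,im,box in(("top",t,(283,178,308,196)),("side",s,(322,168,342,190))):
    m=mask(im,(2,70,60),(22,255,255),box);c=blob(m);x,y,w,h=cv2.boundingRect(c);print(n,cv2.minAreaRect(c),cv2.countNonZero(m))
    C.append(plane(n,[cv2.minAreaRect(c)[0]],55)[0]);o,d=ray(n,[cv2.minAreaRect(c)[0]]);C.append((o,d[0]))
(o1,d1),(o2,d2)=C[1],C[3]
k=np.linalg.lstsq(np.c_[d1,-d2],o2-o1,rcond=None)[0];print(C[0],C[2],o1+k[0]*d1,o2+k[1]*d2)
# face bottom corners and lid corners in side: crop px -> z
f=lambda x,y:[230+x/4,120+y/3.7]
print("bottom right front",plane("side",[f(467,326)],0),"lid front R,L, back R",plane("side",[f(470,226),f(360,115),f(618,172)],115))
```

```text
top ((295.51348876953125, 187.5811004638672), (4.274373531341553, 13.31631851196289), 80.53767395019531) 52
side ((331.25, 180.25001525878906), (13.435027122497559, 5.656853675842285), 45.0) 65
[625.3  40.7  55. ] [625.4  40.5  55. ] [625.4  40.7  54.8] [625.5  40.7  54.8]
bottom right front [[650.1 -36.8   0. ]] lid front R,L, back R [[648.7 -42.5 115. ]
 [613.4 116.3 115. ]
 [774.2 -14.7 115. ]]
```

```bash
python3 -m inch '[[0,0,0,0,0,-0.01,1]]'
```

```text
time: 0.22
tcp_pos: [167.3, 627.1, 227.5]
eef_rot: [-0.0, 0.13, 0.992, -0.002]
force: [0.0, 0.1, 0.7]
gripper_width: 92.9
finger_force: 0.0
```

```bash
python3 -m inch '[[0,0,0,-0.047,-0.032,0,1],[0,0,0,-0.047,-0.032,0,1],[0,0,0,-0.047,-0.032,0,1],[0,0,0,-0.047,-0.032,0,1],[0,0,0,-0.047,-0.032,0,1],[0,0,0,-0.047,-0.032,0,1],[0,0,0,-0.047,-0.032,0,1],[0,0,0,-0.047,-0.032,0,1],[0,0,0,-0.047,-0.032,0,1]]' 40
```

```text
time: 1.35
tcp_pos: [503.4, 239.5, 229.5]
eef_rot: [0.001, 0.13, 0.992, 0.0]
force: [1.0, 0.5, 0.4]
gripper_width: 93.2
finger_force: 0.0
```

```bash
python3 -m inch '[[0,0,0,-0.007,-0.059,0,1],[0,0,0,-0.007,-0.059,0,1],[0,0,0,-0.007,-0.059,0,1],[0,0,0,-0.007,-0.059,0,1],[0,0,0,-0.007,-0.059,0,1],[0,0,0,-0.007,-0.059,0,1],[0,0,0,-0.007,-0.059,0,1],[0,0,-0.035,0,0,0.06,1],[0,0,0,0,0,0.06,1],[0,0,0,0,0,0,1]]'
python3 - <<'E'
from h import *
cv2.imwrite("pics/s1.png",cv2.resize(robot.get_image("side")[170:300,200:420],None,fx=3.5,fy=3.5)[:,:,::-1])
s=robot.observe();q=s["eef_rot"];print(R.from_quat(np.r_[q[1:],q[0]]).as_matrix().round(3),s["tcp_pos"],s["joints"].round(2))
E
```

```text
time: 2.6
tcp_pos: [440.1, -170.0, 105.9]
eef_rot: [-0.005, 0.113, 0.994, 0.001]
force: [-0.4, -0.0, 0.6]
gripper_width: 93.1
finger_force: 0.0
[[-0.975  0.224 -0.003]
 [ 0.224  0.975  0.001]
 [ 0.003  0.    -1.   ]] [ 442.43770781 -170.83178392  108.40821674] [ 0.25  0.51  0.11  2.05 -0.1   0.59  1.77]
```

View pics/s1.png

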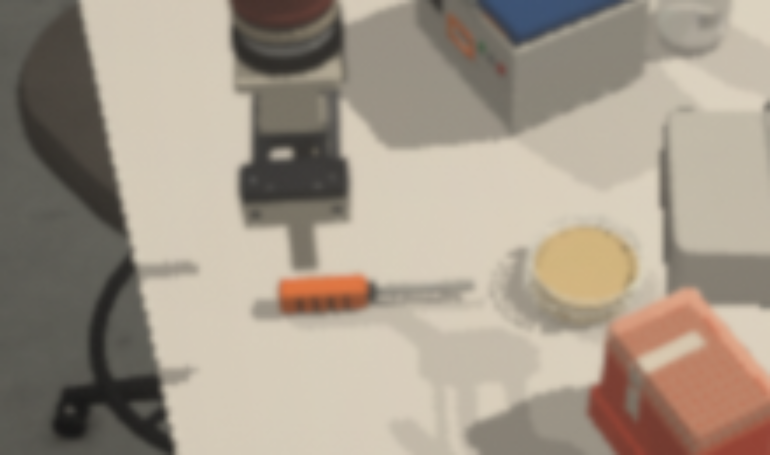

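The gripper is over the handle (crop (323,293)), with its fingers straddling it and the yaw aligned.

```bash
python3 -m inch '[[0,0,0,-0.004,0,0.05,1],[0,0,0,0,0,0.04,1],[0,0,0,0,0,0.013,1],[0,0,0,0,0,0,1],[0,0,0,0,0,0,0],[0,0,0,0,0,0,0],[0,0,0,0,0,0,0],[0,0,0,0,0,0,0],[0,0,0,0,0,0,0],[0,0,0,0,0,0,0]]' 45
```

```text
time: 3.9
tcp_pos: [446.7, -171.9, 5.6]
eef_rot: [-0.0, 0.113, 0.994, -0.0]
force: [-0.5, -0.3, -0.5]
gripper_width: 37.7
finger_force: 0.0
```

```bash
python3 -m inch '[[0,0,0,0,0,0,0],[0,0,0,0,0,0,0],[0,0,0,0,0,0,0],[0,0,0,0,0,0,0],[0,0,0,0,0,0,0]]' 45
```

```text
time: 4.53
tcp_pos: [446.7, -171.9, 5.6]
eef_rot: [-0.0, 0.113, 0.994, -0.0]
force: [0.3, 0.6, -0.0]
gripper_width: 19.6
finger_force: 45.0
```

```bash
python3 -m inch '[[0,0,0,0,0,-0.021,0],[0,0,0,0,0,-0.021,0],[0,0,0,0.001,0.046,0,0],[0,0,0,0.001,0.046,0,0],[0,0,0,0.001,0.046,0,0],[0,0,0,0,0.046,0,0],[0,0,-0.153,0,0,0,0],[0,0,-0.152,0,0,0,0],[0,0,-0.152,0,0,0,0],[0,0,0,0,0,0,0]]'
python3 - <<'E'
from h import *
np.set_printoptions(precision=2,suppress=True)
i=robot.get_image("side");j=robot.get_image("top");cv2.imwrite("pics/t2f.png",j[:,:,::-1]);cv2.imwrite("pics/s2f.png",i[:,:,::-1])
a=cv2.resize(i[140:250,250:370],None,fx=5,fy=5);b=cv2.resize(j[155:265,255:345],None,fx=5,fy=5)
a=cv2.resize(a,(420,385));b=cv2.resize(b,(315,385));cv2.imwrite("pics/c2.png",np.hstack([a,b])[:,:,::-1])
s=robot.observe();q=s["eef_rot"];M=R.from_quat(np.r_[q[1:],q[0]]).as_matrix();print(M,s["tcp_pos"],s["gripper_width"],np.degrees(np.arctan2(-M[1,0],-M[0,0])))
E
```

```text
time: 5.78
tcp_pos: [484.9, 8.0, 47.6]
eef_rot: [-0.0, -0.114, 0.993, 0.0]
force: [0.3, 0.5, -0.6]
gripper_width: 19.9
finger_force: 45.0
[[-0.97 -0.23 -0.  ]
 [-0.23  0.97  0.  ]
 [ 0.    0.   -1.  ]] [484.98   8.02  47.64] 19.59000698454831 13.099377829487304
```

View pics/c2.png

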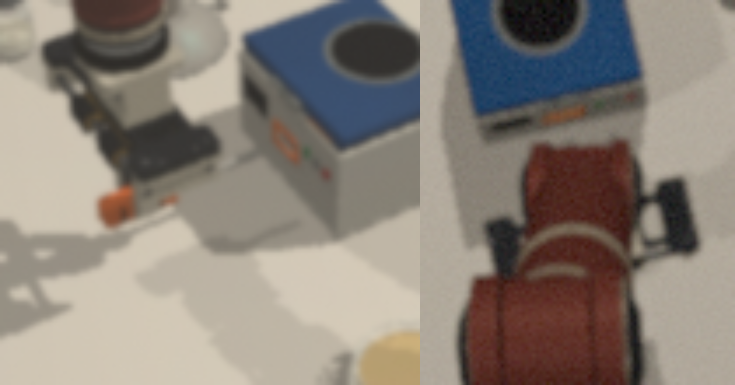

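The side crop shows the handle level in the grip and the rod aimed at the slot, its tip near crop (262,148). I check that against the predicted tip.

Run:
```python
from h import *
d=np.array([.974,.2267,0]);g=np.array([485,8,55.])
P=[g+d*k for k in(-35,35,60,80,100,119)]+[[625.4,40.7,55]]
f=lambda p:(p-[250,140])*3.5*2
p=f(proj("side",P));print(p.round())
i=cv2.imread("pics/s2f.png");b=cv2.resize(i[140:250,250:370],None,fx=7,fy=7,interpolation=2)[100:560]
for x,y in p: cv2.circle(b,(int(x+3.5),int(y-100+3.5)),2,(0,255,0),-1)
cv2.imwrite("pics/d.png",b)
```

```text
[[200. 428.]
 [348. 369.]
 [400. 349.]
 [440. 332.]
 [481. 316.]
 [519. 301.]
 [569. 281.]]
```

View pics/d.png

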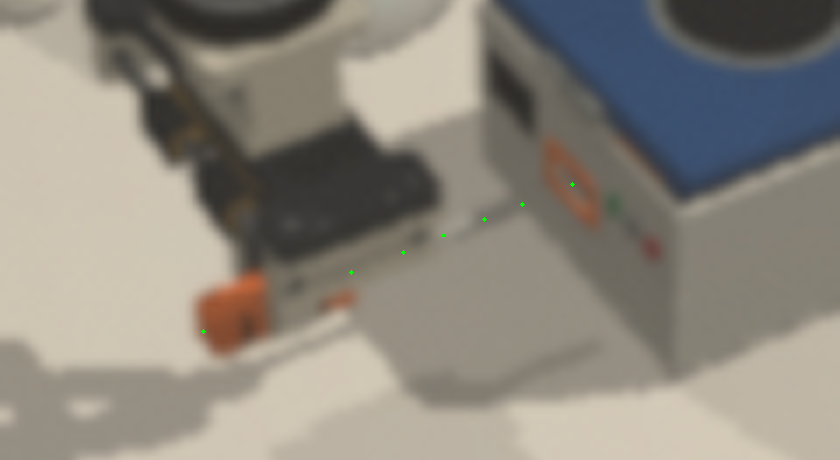

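The predicted rod line lies on the visible rod and points at the slot centre, so I insert.

```bash
python3 -m inch '[[0,0,0,-0.02,0,0,0],[0,0,0,-0.01,0,0,0],[0,0,0,-0.01,0,0,0],[0,0,0,0,0,0,0]]'; python3 -m inch '[[0,0,0,-0.01,0,0,0],[0,0,0,-0.005,0,0,0],[0,0,0,-0.005,0,0,0],[0,0,0,0,0,0,0]]'
python3 -c "
from h import *
cv2.imwrite('pics/e.png',cv2.resize(robot.get_image('side')[120:250,240:390],None,fx=4,fy=4)[:,:,::-1])"
```

```text
time: 6.38
tcp_pos: [524.5, 17.5, 47.6]
eef_rot: [0.0, -0.115, 0.993, -0.0]
force: [-0.3, -0.7, -1.0]
gripper_width: 19.7
finger_force: 45.0
time: 6.88
tcp_pos: [541.8, 21.4, 47.3]
eef_rot: [-0.002, -0.115, 0.993, -0.0]
force: [-4.7, -0.2, 1.9]
gripper_width: 19.3
finger_force: 45.0
```

View pics/e.png

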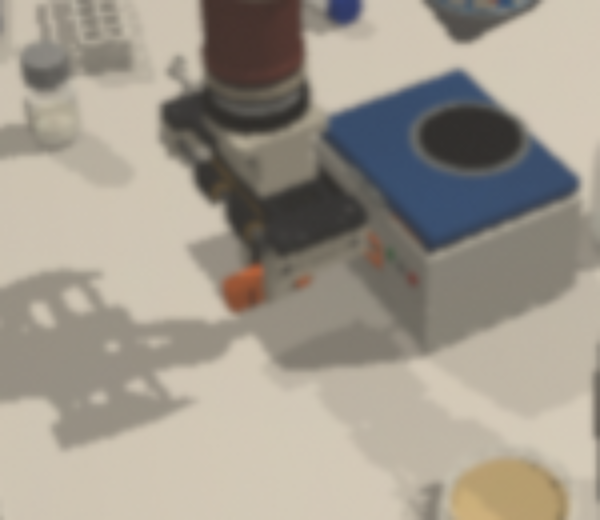

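The rod is in the slot at (375,245), the lid is still shut, and the spring shows about 5 N. I push on gently.

```bash
python3 -m inch '[[0,0,0,-0.004,0,0,0],[0,0,0,-0.003,0,0,0],[0,0,0,0,0,0,0]]'
python3 -c "
from h import *
i=robot.get_image('side');cv2.imwrite('pics/f.png',cv2.resize(i[120:250,240:390],None,fx=4,fy=4)[:,:,::-1])
o=cv2.cvtColor(cv2.imread('pics/s2f.png'),cv2.COLOR_BGR2RGB)
b=(310,100,400,200);L=((95,90,40),(125,255,255))
for k in(o,i):
    print(cv2.boundingRect(blob(mask(k,*L,b))))"
```

```text
time: 7.3
tcp_pos: [549.4, 23.3, 47.4]
eef_rot: [-0.001, -0.115, 0.993, -0.0]
force: [-3.8, -0.8, 0.6]
gripper_width: 19.7
finger_force: 45.0
(321, 139, 63, 42)
(324, 138, 61, 30)
```

View pics/f.png

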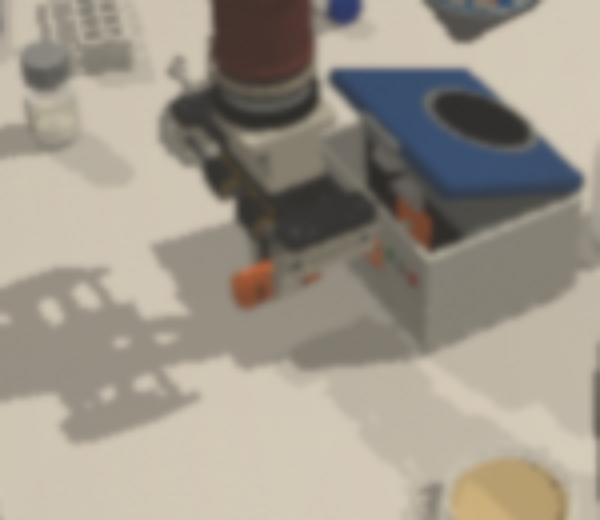

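The lid stands ajar with its front edge raised. I draw the rod straight out and lower it.

```bash
python3 -m inch '[[0,0,0,0.015,0,0,0],[0,0,0,0.02,0,0,0],[0,0,0,0.025,0,0,0],[0,0,0,0.025,0,0,0],[0,0,0,0,0,0,0],[0,0,0,0,0,0.02,0],[0,0,0,0,0,0.014,0],[0,0,0,0,0,0,0],[0,0,0,0,0,0.005,0],[0,0,0,0,0,0,0]]'
```

```text
time: 8.6
tcp_pos: [467.8, 4.0, 8.7]
eef_rot: [0.0, -0.115, 0.993, -0.0]
force: [0.2, -0.1, -0.1]
gripper_width: 19.7
finger_force: 45.0
```

```bash
python3 -m inch '[[0,0,0,0,0,0.002,0],[0,0,0,0,0,0.001,0],[0,0,0,0,0,0,0],[0,0,0,0,0,0,0.3],[0,0,0,0,0,0,0.6],[0,0,0,0,0,0,0.8],[0,0,0,0,0,0,0.8],[0,0,0,0,0,0,0.8],[0,0,0,0,0,-0.03,0.8],[0,0,0,0,0,-0.05,0.8]]'; python3 -m inch '[[0,0,0,0,0,-0.06,0.8],[0,0,0,0,0,-0.06,0.8],[0,0,0,0,0,0,0.8],[0,0,0,0,0,0,0.8]]'
python3 -c "
from h import *
i=robot.get_image('side');cv2.imwrite('pics/g.png',cv2.resize(i[120:300,220:420],None,fx=3.5,fy=3.3)[:,:,::-1])"
```

```text
time: 9.85
tcp_pos: [466.3, 4.0, 85.4]
eef_rot: [-0.002, -0.115, 0.993, 0.0]
force: [2.1, -0.3, 0.5]
gripper_width: 73.9
finger_force: 0.0
time: 10.35
tcp_pos: [466.7, 4.0, 205.1]
eef_rot: [-0.001, -0.115, 0.993, 0.0]
force: [-0.0, -0.1, -0.8]
gripper_width: 74.3
finger_force: 0.0
```

View pics/g.png

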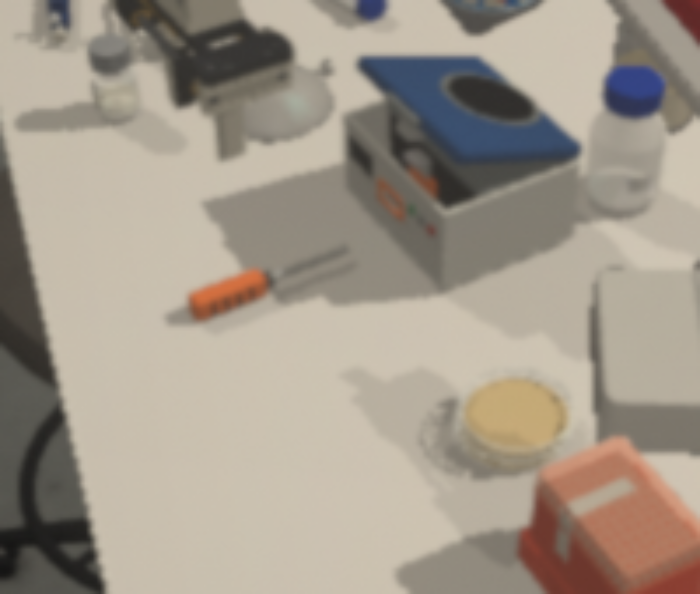

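The rod lies flat at (228,293), its tip near (350,255) and clear of the centrifuge. The lid is ajar and the bystanders are untouched.

```bash
python3 -c "
from station import robot
print(robot.hand_in())"
```

```text
the job is handed in; nothing more can be done
None
```

The centrifuge lid is released and ajar, the rod lies flat on the worktop clear of the centrifuge, the vial, petri dishes and timer were left untouched, and I handed the job in at about 10 s (the hand-in returned no verdict).

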